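# Slide the stage insert along the rail into its corner pocket

## Robot

A 6-joint arm with a two-finger parallel gripper is mounted at the origin on a cart in front of the work surface, level with it; the furniture and walls round the work are solid. World frame = base frame: x ahead of the robot, y to its left, z up, the work surface at z = 0. Lengths are in m, angles in degrees, forces in N, time in s.
With the tool pointing down it reaches from about 0.3 to 0.775 m from the base axis. Payload 14.6 kg.
Tool frame: the origin (TCP) lies between the finger pads; the fingertips stand 22 mm ahead of it and the grasp point (between the pads) lies 3 mm ahead of it; z points along the fingers, y is the line along which they close (so a half turn about z gives the same grasp; the last joint's range is limited). The gripper opens to 85 mm and grips with 20 to 120 N. Pads are 22 mm wide; open, the fingers measure 114 mm over their backs; the gripper's body (76 mm by 85 mm) begins 54 mm behind the grasp point. The pads swing forward as they close: fully open they stand 13 mm farther back than shut.
Start: joints at [-68.961, 17.183, 87.147, -0, 75.671, -3.816], TCP at [0.231, -0.499, 0.253] pointing down, gripper open.
Joint ranges: [-173.82, 173.82], [-45.26, 126.66], [13.44, 144.39], [-59.66, 239.66], [0, 175.72], [-146.38, 146.38]. Speed limits (degrees/s): [127.2, 127.2, 147.25, 180, 180, 180].

## Interface

Orientations are given as [roll, pitch, yaw] about the fixed x, y, z axes, in that order (R = Rz(yaw) Ry(pitch) Rx(roll)).
In Python, from plant import * gives the robot as it stands.
- The arm moves only by the tool carry_out, never from a script. Its argument "plan" is text: rows parted by semicolons, each of 7 numbers parted by spaces: the shift along the tool's x, y, z in mm, then the turn, a rotation vector about the tool's x, y, z in rad, then the gripper command: -1 is shut, 1 is fully open, values between are in proportion. In form: tx ty tz rx ry rz fingers; .... A call has exactly 8 rows; each row shifts and turns the commanded pose from where the row before left it, along the tool's axes as they then stand; what a row does not reach is not made up. A row lasts 1/12 s, in which the tool goes at most 41.7 mm and 7.16 degrees, less where a joint would pass 70% of its speed; a pose out of reach is approached as far as the arm can. A call is refused whole if a number of a shift passes 41.7 or a number of a turn 0.125, either way. A call with a gripper value outside its range is refused whole. The fingers move at their own pace and stop on an object; "grip_force" is the grip in N (left out, the last holds). Time passes only in rows, so rows that do not move let the fingers close, or fill a call up. It gives the time, the measured TCP pose, the force, the opening and the grip force at its end, in the units of the state.
- sense(): the state, without advancing time (a new reading comes with each control period).
- read_camera(name): name is "scene" or "top" or "wrist"; returns a dict with "image" (384x512x3 uint8, red, green, blue), "fov_y" (degrees; the focal length in pixels is half the picture's height over the tangent of half this angle, whatever the lens; pixels are square), "cx", "cy" (the principal point, pixels), "rvec" (rotation vector, rad) and "tvec" (3), from world to camera coordinates, as OpenCV has them. Camera axes: x right, y down, z forward; pixel columns grow to the right and rows downward; lengths in m; the calibration is good to about 2 mm. A picture is of the moment at which its call begins. There is no depth.
- close_job(): hands the job in; it is judged then, once.
Trained networks look in a picture, given as the dict that the camera call returned (one of the last four; its "shot" number tells which), for a name from the list of things; names that differ only in an ending like _2 or _b are one class to them, and where a whole thing is asked for, a point or a joint stands for the part that bears it (a point fixed in the world has none). Each returns a list of dicts, best first, with "score" (0 to 1); they miss things now and then, are a little off and sometimes report something else, mostly with a low value. They report only what shows in the picture. A call takes as long as a camera call. They do not tell look-alikes from the thing itself.
- search_frame(picture, name): "rect" ([left, top, width, height] as shares, 0 to 1, of the picture: columns of its width, rows of its height, round what is visible of it).
- spot_point(picture, name): "location" ([column, row] as shares, 0 to 1, of the picture: columns of its width, rows of its height: a listed point, or the origin of a listed thing).
The state is a dict: "clock": time; "joint_pos": joint angles; "joint_velocities": joint speeds; "tau": joint torques, N m; "eef_pos": TCP position; "tcp_rot": TCP orientation; "wrist_force": force on the tool from outside, world axes, zero at the start; "ft_torque": the same for the moment, N m; "width": finger opening in m; "gripper_force": force on a finger pad.
Only numpy, scipy, OpenCV 4.12 (cv2) and the standard library are available. Lean on these libraries where they do the work, as an engineer would, in place of code of your own. Each camera call takes 0.05 s, during which the arm holds its last target. There are 200 camera calls.

## Task

Park the black stage insert in the tray: with the fingertips push it flat against the tray's long rail while it is still in the open middle, then slide it along, keeping it against the rail, all the way home into the corner pocket at the end that carries the blue tile. Only push or drag it, never lift or tip it, leave everything else where it stands, and take the hand away once the insert sits square against both rail and end stop.

Things in the scene. Friction and masses are not known exactly. Their poses are not given: they have to be found in the camera images.
- tray: Fixed grey docking tray, aluminium edges. Origin on the table (z = 0); x points across it to the rail, on the side far from the robot; y along the rail, to the left; turned by up to 0.25 rad. Plate 6 mm thick, x -85 to +65, y -164 to +164 mm. Rail inner face at x = +50 mm, end stops' inner faces at y = +148 and -148 mm; rail (12 mm thick) and stops (16 mm) rise 10 mm above the plate.
- fence_left (a point): mid-length, on the plate, of the inner face of the short fence (12 mm thick, 10 mm high, parallel to the rail) at tray x -22 mm, from y +112 (rounded end) to the +y end stop at +148 mm. With the rail it makes the corner pocket 72 mm wide: the 68 mm insert enters only when it lies along the rail.
- fence_right (a point): the same fence mirrored at the tray's -y end.
- pocket_left (a point): where the insert's origin lies when it is fully home in the pocket at the tray's +y end: tray x +16, y +110 mm, on the plate (6 mm above the table).
- pocket_right (a point): the same for the pocket at the tray's -y end: tray x +16, y -110 mm, on the plate.
- blue_tile: blue tile 50x14x4 mm fixed on top of one end stop (tray x +16 mm, y +156 or -156 mm, its underside 16 mm above the table); origin at the centre of its underside. It marks the wanted pocket; which end it is on varies.
- microscope: Fixed white microscope to the left of the tray, 480 mm tall, always at the same place: it fills x 0.35 to 0.72, y 0.25 to 0.60 in the room, and its eyepieces reach towards the robot. Keep the arm and hand out of it, also on the way in from the left (pull back towards the base first).
- orange_tile: orange tile, same size, on the other end stop: the pocket not wanted.
- insert: Loose black stage insert, a rigid open frame: 68 mm in its x, 76 mm in its y, 15 mm thick, 0.09 kg. Its window goes right through, 44 mm (x) by 50 mm (y): fingertips can reach into it or push outside. Origin: centre of the underside. Starts flat on the plate in the tray's middle, some 15 to 45 mm short of the rail, turned up to 0.3 rad from the tray; its x and y must end along the tray's.
- eraser: white rubber eraser in a blue sleeve, 20x45x12 mm, lying near the robot's side of the tray; origin at the centre of its underside. Bystander.
- forceps: thin steel forceps, 7x110x8 mm, lying near the robot's side of the tray; origin at the centre of the underside. Bystander.
- amber_bottle: small amber bottle with a black cap, 29 mm across, 61 mm tall, standing behind the rail; origin at the centre of its foot. Bystander.
- specimen_pot: pale pot with a red lid, 49 mm across, 58 mm tall, standing behind the rail; origin at the centre of its foot. Bystander.
Not all that is in view belongs to the job. What is meant by the insert is not purple, and is the larger of those in its own colour.

How it is judged:
By the outcome, as a careful person would: the job done as asked, in the order asked, and still so for the second after the job is handed in, with the robot touching nothing.
It also fails if it takes over 38 s, if anything falls off the work surface, if the arm or the gripper's body presses on something with over 40 N, if the wrist force passes 120 N, or if a joint passes its speed limit or range.

## Working session

There is one attempt and no reset: what is moved stays moved. The work goes in short steps, Python scripts to look and compute and a tool call to move; the robot and the scene stay as the last step left them, time stands still between calls to the robot, and variables do not carry over. Pictures are saved under pics/ and viewed, at most 10 in all, crops included, and the job is handed in when it is done.

Besides the shell and the picture viewer there is one more tool, called after ">>>" by a JSON object that holds its "api" and its "payload". carry_out: Moves the arm, as the interface text tells. Its arguments: {"type":"object","properties":{"plan":{"type":"string"},"grip_force":{"type":"number"}},"required":["plan"]}

```bash
mkdir -p pics; cat > h.py <<'E'
from plant import *
import numpy as np, cv2
def K(c):
    f=c["image"].shape[0]/2/np.tan(np.radians(c["fov_y"])/2); return np.array([[f,0,c["cx"]],[0,f,c["cy"]],[0,0,1]])
def ray(c,px,z):
    R=cv2.Rodrigues(np.array(c["rvec"],float))[0]; t=np.array(c["tvec"],float).ravel()
    o=-R.T@t; d=R.T@np.linalg.inv(K(c))@np.array([px[0],px[1],1.])
    return o+d*(z-o[2])/d[2]
def proj(c,P):
    return cv2.projectPoints(np.array(P,float).reshape(-1,1,3),np.array(c["rvec"],float),np.array(c["tvec"],float),K(c),None)[0].reshape(-1,2)
E
python3 - <<'E'
from h import *
s=sense();print(s["eef_pos"],s["tcp_rot"],s["clock"])
Z=dict(fence_left=.006,fence_right=.006,pocket_left=.006,pocket_right=.006,blue_tile=.016,orange_tile=.016,insert=.006,eraser=0,forceps=0,amber_bottle=0,specimen_pot=0)
for n in("scene","top"):
    c=read_camera(n); cv2.imwrite(f"pics/{n}0.png",c["image"][:,:,::-1])
    for k,z in Z.items():
        r=spot_point(c,k)[:3]
        print(n,k,[(round(q["score"],2),(np.array(q["location"])*[512,384]).round(),ray(c,np.array(q["location"])*[512,384],z).round(4)[:2]) for q in r])
E
```

```text
[ 0.23109119 -0.49885684  0.25269196] [-1.79929576e+02 -3.24605283e-03  2.48577073e+01] 0.0
scene fence_left [(0.8, array([293., 233.]), array([0.523 , 0.0911]))]
scene fence_right [(0.92, array([374., 201.]), array([ 0.547 , -0.1564]))]
scene pocket_left [(0.83, array([284., 220.]), array([0.5729, 0.0808])), (0.68, array([374., 186.]), array([ 0.6055, -0.2103]))]
scene pocket_right [(0.94, array([359., 200.]), array([ 0.5692, -0.1285]))]
scene blue_tile [(0.54, array([376., 186.]), array([ 0.5911, -0.2006]))]
scene orange_tile [(0.53, array([268., 220.]), array([0.5748, 0.1211]))]
scene insert [(0.87, array([334., 216.]), array([ 0.5372, -0.0272])), (0.64, array([237., 192.]), array([0.7273, 0.1214])), (0.45, array([186., 182.]), array([0.8315, 0.2149]))]
scene eraser [(0.7, array([387., 232.]), array([ 0.4426, -0.0977]))]
scene forceps [(0.54, array([372., 191.]), array([ 0.5974, -0.1954])), (0.49, array([338., 255.]), array([0.4278, 0.0452]))]
scene amber_bottle [(0.55, array([334., 187.]), array([ 0.6554, -0.1206]))]
scene specimen_pot [(0.73, array([277., 204.]), array([0.6479, 
[... 257 characters left out ...]
349., 192.]), array([ 0.586 , -0.1413]))]
top blue_tile [(0.41, array([366., 192.]), array([ 0.584 , -0.1909])), (0.35, array([331., 238.]), array([ 0.4486, -0.0852]))]
top orange_tile [(0.64, array([259., 196.]), array([0.5715, 0.1316]))]
top insert [(0.73, array([229., 112.]), array([0.8266, 0.2246])), (0.63, array([261., 144.]), array([0.7311, 0.1243])), (0.54, array([311., 208.]), array([ 0.5362, -0.0261]))]
top eraser [(0.62, array([333., 240.]), array([ 0.4416, -0.0932]))]
top forceps []
top amber_bottle [(0.42, array([339., 171.]), array([ 0.6507, -0.1111]))]
top specimen_pot [(0.68, array([286., 170.]), array([0.6512, 0.05  ])), (0.33, array([332., 239.]), array([ 0.4451, -0.089 ]))]
```

View pics/top0.png

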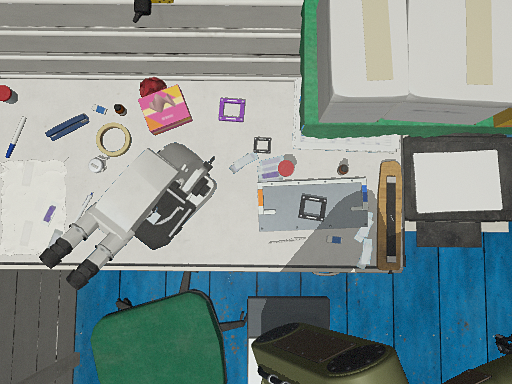

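View pics/scene0.png

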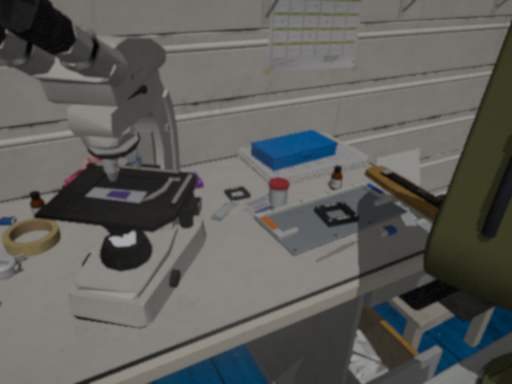

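The top view shows the tray at about px (258–368, 180–235). Orange is at its left (+y) end and blue at its right (−y) end, so pocket_right is the goal. The black insert is at (312, 207), the smaller black look-alike at (262, 145) and the purple one at (232, 108). I'm moving above the tray for a close look.

>>> {"api": "carry_out", "payload": {"plan": "30.6 -20.4 0 0 0 0 -1;30.6 -20.4 0 0 0 0 -1;30.6 -20.4 0 0 0 0 -1;30.6 -20.4 0 0 0 0 -1;30.6 -20.4 0 0 0 0 -1;30.6 -20.4 0 0 0 0 -1;30.6 -20.4 0 0 0 0 -1;30.6 -20.4 0 0 0 0 -1"}}

```text
clock: 1.87
eef_pos: [0.3853, -0.2464, 0.2535]
tcp_rot: [180.0, -0.0, 24.8]
wrist_force: [0.8, -0.9, 0.8]
width: -0.0003
gripper_force: 0.0
```

>>> {"api": "carry_out", "payload": {"plan": "30.6 -20.4 0 0 0 0 -1;30.6 -20.4 0 0 0 0 -1;30.6 -20.4 0 0 0 0 -1;30.6 -20.4 0 0 0 0 -1;30.6 -20.4 0 0 0 0 -1;30.6 -20.4 0 0 0 0 -1;0 0 0 0 0 0.124 -1;0 0 0 0 0 0.124 -1"}}

```text
clock: 2.53
eef_pos: [0.5005, -0.0581, 0.2531]
tcp_rot: [-180.0, 0.0, 10.5]
wrist_force: [0.1, -0.5, -0.6]
width: -0.0
gripper_force: 0.0
```

```bash
cat > look.py <<'E'
from h import *
import sys
s=sense();print(s["eef_pos"],s["tcp_rot"],s["clock"],s["wrist_force"],s["width"])
c=read_camera("wrist"); cv2.imwrite(f"pics/{sys.argv[1]}.png",c["image"][:,:,::-1])
import pickle; pickle.dump(c,open("c.pkl","wb"))
Z=dict(fence_left=.006,fence_right=.006,pocket_left=.006,pocket_right=.006,blue_tile=.016,orange_tile=.016,insert=.006,eraser=0,forceps=0)
for k,z in Z.items():
    r=spot_point(c,k)[:2]
    print(k,[(round(q["score"],2),(np.array(q["location"])*[512,384]).round(),ray(c,np.array(q["location"])*[512,384],z).round(4)[:2]) for q in r])
E
python3 look.py w1
```

```text
[ 0.50045889 -0.05806912  0.25305006] [-1.79989278e+02  1.71692532e-02  1.05252728e+01] 2.5333 [ 0.09180674 -0.51192828 -0.61972232] -3.3173048989385284e-05
fence_left [(0.72, array([127., 114.]), array([0.5302, 0.0992]))]
fence_right [(0.78, array([342., 144.]), array([ 0.5426, -0.1596])), (0.27, array([334., 111.]), array([ 0.5781, -0.1399]))]
pocket_left [(0.83, array([144.,  85.]), array([0.5666, 0.0813]))]
pocket_right [(0.8, array([333., 109.]), array([ 0.5803, -0.1376]))]
blue_tile [(0.86, array([374., 116.]), array([ 0.5817, -0.183 ])), (0.72, array([236., 117.]), array([ 0.5515, -0.0278]))]
orange_tile [(0.84, array([101.,  77.]), array([0.5659, 0.1252])), (0.29, array([128., 114.]), array([0.5317, 0.0939]))]
insert []
eraser [(0.6, array([272., 213.]), array([ 0.4365, -0.0944]))]
forceps [(0.56, array([165., 192.]), array([0.4395, 0.0473]))]
```

View pics/w1.png

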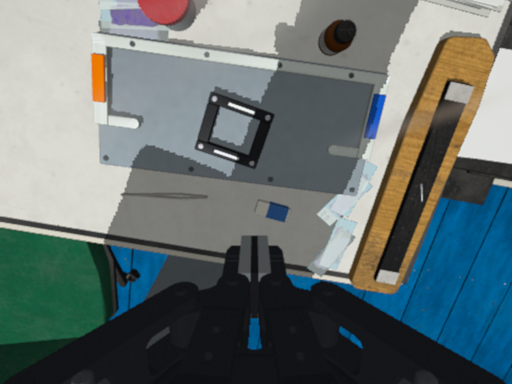

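The wrist view shows the whole tray: blue tile at (375, 116), orange at (98, 77), insert centred at (235, 129), eraser at (272, 211) and forceps at (165, 195). I'll fit the tray and insert poses and overlay them as a check.

```bash
cat > fit.py <<'E'
from h import *
def fit_tray(pts):
    T=dict(fence_left=(-.022,.13),fence_right=(-.022,-.13),pocket_left=(.016,.11),pocket_right=(.016,-.11),blue_tile=(.016,-.156),orange_tile=(.016,.156))
    a=np.array([T[k] for k in pts]);b=np.array([pts[k] for k in pts])
    A=(a-a.mean(0));B=b-b.mean(0)
    th=np.arctan2((A[:,0]*B[:,1]-A[:,1]*B[:,0]).sum(),(A*B).sum())
    R=np.array([[np.cos(th),-np.sin(th)],[np.sin(th),np.cos(th)]])
    return b.mean(0)-R@a.mean(0),th
def insert_pose(c,seed):
    g=c["image"].max(2); m=(g<50).astype(np.uint8)
    n,l,st,_=cv2.connectedComponentsWithStats(m)
    p=proj(c,[[seed[0],seed[1],.021]])[0]
    best=min((i for i in range(1,n) if 300<st[i,4]<9000),key=lambda i:np.hypot(*(st[i,:2]+st[i,2:4]/2-p)))
    ys,xs=np.where(l==best)
    W=np.array([ray(c,(x,y),.0205)[:2] for x,y in zip(xs,ys)],np.float32)*1000
    return cv2.minAreaRect(W),st[best]
def tr(o,th,P,z):
    P=np.array(P,float);R=np.array([[np.cos(th),-np.sin(th)],[np.sin(th),np.cos(th)]])
    return np.c_[P@R.T+o,np.full(len(P),z)]
def draw(img,c,P,col): cv2.polylines(img,[np.round(proj(c,P)*2).astype(int)],True,col,1)
def overlay(c,o,th,ins,name):
    img=cv2.resize(c["image"][:,:,::-1],None,fx=2,fy=2,interpolation=cv2.INTER_CUBIC).copy()
    draw(img,c,tr(o,th,[(-.085,-.148),(.05,-.148),(.05,.148),(-.085,.148)],.016),(0,255,0))
    draw(img,c,tr(o,th,[(-.085,-.164),(.065,-.164),(.065,.164),(-.085,.164)],.006),(255,0,255))
    if ins is not None: draw(img,c,tr(ins[:2],ins[2],[(-.034,-.038),(.034,-.038),(.034,.038),(-.034,.038)],.021),(0,0,255))
    r=proj(c,[[*o,.01]])[0]*2; x0=int(max(0,min(r[0]-400,1024-800)));y0=int(max(0,min(r[1]-300,768-600)))
    cv2.imwrite(name,img[y0:y0+600,x0:x0+800])
E
python3 - <<'E'
from fit import *; import pickle
c=pickle.load(open("c.pkl","rb"))
o,th=fit_tray(dict(fence_left=(.5302,.0992),fence_right=(.5426,-.1596),pocket_left=(.5666,.0813),pocket_right=(.5803,-.1376),blue_tile=(.5817,-.183),orange_tile=(.5659,.1252)))
print(o,th)
r,st=insert_pose(c,(.545,-.03));print(r,st)
a=np.radians(r[2]);
if r[1][0]>r[1][1]: a-=np.pi/2
a=(a+np.pi/4)%np.pi-np.pi/4
i=(r[0][0]/1000,r[0][1]/1000,a);print(i)
overlay(c,o,th,i,"pics/ov1.png")
E
```

```text
[ 0.55788794 -0.02925856] 0.05259105480412025
((535.0999755859375, -28.736961364746094), (73.70372772216797, 67.16297912597656), 81.54586029052734) [ 198   93   76   76 1170]
(0.5350999755859375, -0.028736961364746093, np.float64(-0.1475525733538947))
```

View pics/ov1.png

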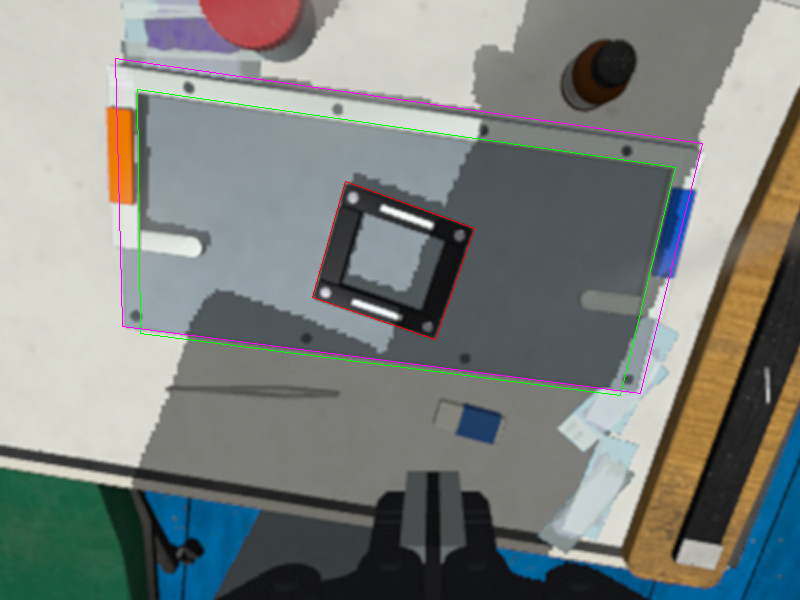

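The overlay fits to within a few mm. The insert is at (0.535, −0.029), yaw −0.15, against a tray yaw of 0.053, and its window is wide enough for the shut fingers. I'll go above the window, descend, and check.

>>> {"api": "carry_out", "payload": {"plan": "18 -13.8 0 0 0 0.0655 -1;18 -13.8 0 0 0 0.0655 -1;0 0 36 0 0 0 -1;0 0 36 0 0 0 -1;0 0 36 0 0 0 -1;0 0 36 0 0 0 -1;0 0 36 0 0 0 -1;0 0 0 0 0 0 -1"}}

```text
clock: 3.7
eef_pos: [0.528, -0.0269, 0.0672]
tcp_rot: [-179.9, 0.6, 3.2]
wrist_force: [-0.9, 0.6, -0.8]
width: 0.0003
gripper_force: 0.0
```

```bash
python3 look.py w2
```

```text
[ 0.52799828 -0.02685437  0.06723562] [-179.8992728     0.56456006    3.16735644] 3.7 [-0.89598584  0.56280906 -0.81934467] 0.00026570097135649085
fence_left [(0.67, array([ 59., 211.]), array([0.5292, 0.0983]))]
fence_right [(0.61, array([460., 214.]), array([ 0.5416, -0.1592]))]
pocket_left [(0.72, array([ 79., 157.]), array([0.5654, 0.0814]))]
pocket_right [(0.71, array([440., 154.]), array([ 0.5799, -0.1366]))]
blue_tile []
orange_tile []
insert [(0.3, array([ 61., 212.]), array([0.5288, 0.0975]))]
eraser [(0.63, array([332., 326.]), array([ 0.4431, -0.0916]))]
forceps [(0.63, array([150., 323.]), array([0.438, 0.047]))]
```

View pics/w2.png

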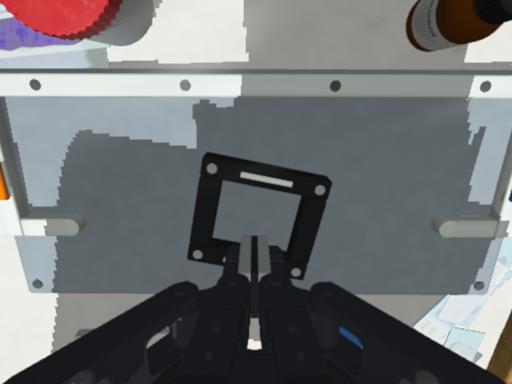

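The shut fingertips (255, 240) hang just above the window's near half, and the rail runs level in the picture at row ~97, so the tool is aligned with the tray. I'll nudge forward, lower partway, and check how far the tips reach.

>>> {"api": "carry_out", "payload": {"plan": "7 -1.5 0 0 0 0 -1;0 0 6 0 0 0 -1;0 0 6 0 0 0 -1;0 0 6 0 0 0 -1;0 0 0 0 0 0 -1;0 0 0 0 0 0 -1;0 0 0 0 0 0 -1;0 0 0 0 0 0 -1"}}

```text
clock: 4.87
eef_pos: [0.5382, -0.0252, 0.0554]
tcp_rot: [180.0, -0.0, 3.1]
wrist_force: [-0.3, 0.1, 0.2]
width: -0.0
gripper_force: 0.0
```

```bash
python3 look.py w3 | head -1; python3 - <<'E'
from fit import *; import pickle
c=pickle.load(open("c.pkl","rb"));s=sense();e=np.array(s["eef_pos"])
for d in (.003,.022,.035): print(d,proj(c,[e-[0,0,d], e-[0,0,d]+[.011,0,0]]).round())
print(proj(c,tr((.5351,-.0287),-.148,[(0,0),(.022,.025),(.022,-.025),(-.022,-.025),(-.022,.025)],.021)).round())
E
```

```text
[ 0.53820178 -0.02523688  0.05544512] [ 1.79998789e+02 -1.63076317e-02  3.13619071e+00] 4.8667 [-0.25763427  0.14473267  0.17077971] -2.5253184458852124e-05
0.003 [[253. 274.]
 [254. 253.]]
0.022 [[253. 254.]
 [254. 235.]]
0.035 [[253. 242.]
 [254. 225.]]
[[259. 248.]
 [222. 204.]
 [311. 221.]
 [292. 288.]
 [209. 273.]]
```

View pics/w3.png

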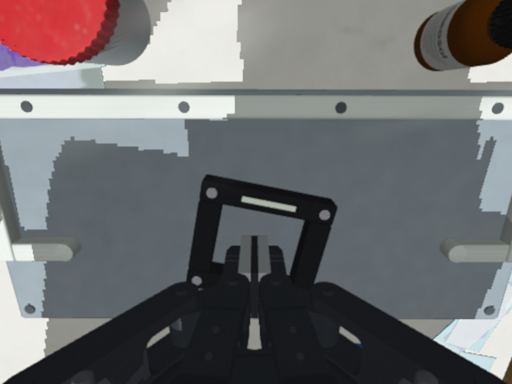

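The tips match the 22 mm offset (row 235) and sit inside the window, whose inner corners are at (222, 204), (311, 221), (292, 288) and (209, 273). Next is lowering into the window to 4 mm above the plate.

>>> {"api": "carry_out", "payload": {"plan": "0 3.5 0 0 0 0 -1;0 0 6 0 0 0 -1;0 0 6 0 0 0 -1;0 0 6 0 0 0 -1;0 0 5 0 0 0 -1;0 0 0 0 0 0 -1;0 0 0 0 0 0 -1;0 0 0 0 0 0 -1"}}

```text
clock: 6.03
eef_pos: [0.5384, -0.0287, 0.0323]
tcp_rot: [180.0, 0.0, 3.1]
wrist_force: [0.3, -1.4, -0.4]
width: 0.0003
gripper_force: 0.0
```

>>> {"api": "carry_out", "payload": {"plan": "5 0 0 0 0 0 -1;5 0 0 0 0 0 -1;5 0 0 0 0 0 -1;5 0 0 0 0 0 -1;5 0 0 0 0 0 -1;5 0 0 0 0 0 -1;5 0 0 0 0 0 -1;3 0 0 0 0 0 -1"}}

```text
clock: 6.7
eef_pos: [0.5769, -0.0266, 0.0323]
tcp_rot: [180.0, -0.0, 3.1]
wrist_force: [-1.1, -0.6, -0.2]
width: 0.0003
gripper_force: 0.4
```

```bash
cat > l2.py <<'E'
from h import *
import sys,pickle
c=read_camera("wrist"); cv2.imwrite(f"pics/{sys.argv[1]}.png",c["image"][:,:,::-1]); pickle.dump(c,open("c.pkl","wb"))
s=sense();print(s["eef_pos"],s["tcp_rot"][2],s["clock"],s["wrist_force"])
E
python3 l2.py w4
```

```text
[ 0.57711443 -0.02659016  0.03230506] 3.144311179638218 6.75 [ 0.2150331  -0.23218063  0.66265767]
```

View pics/w4.png

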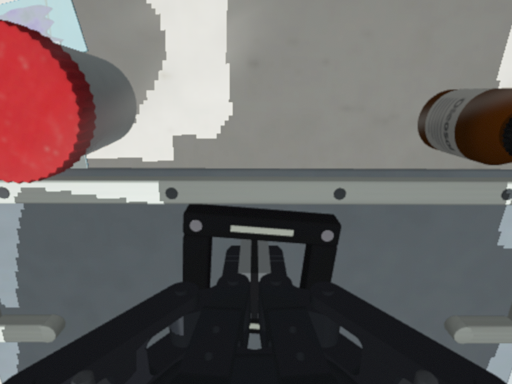

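The insert's far edge (rows 207 left, 218 right) is just short of the rail's inner face (row 204), with a few degrees still to close. I'll creep on until it seats.

>>> {"api": "carry_out", "payload": {"plan": "2 0 0 0 0 0 -1;2 0 0 0 0 0 -1;2 0 0 0 0 0 -1;1 0 0 0 0 0 -1;1 0 0 0 0 0 -1;0 0 0 0 0 0 -1;0 0 0 0 0 0 -1;0 0 0 0 0 0 -1"}}

```text
clock: 7.42
eef_pos: [0.5823, -0.0263, 0.032]
tcp_rot: [-180.0, 0.3, 3.1]
wrist_force: [-17.7, -0.7, 11.0]
width: -0.0001
gripper_force: 8.9
```

```bash
python3 l2.py w5
```

```text
[ 0.58234994 -0.02628647  0.03207326] 3.138128510915409 7.4667 [-18.34635339  -1.51198786  11.52817825]
```

View pics/w5.png

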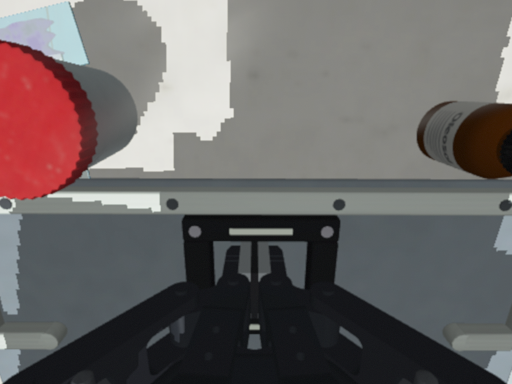

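The insert now lies flat against the rail (its far edge is level at row ~215 across px 184–338). Contact force is 18 N, so I'll ease the press a little and slide toward the blue end.

>>> {"api": "carry_out", "payload": {"plan": "-1.2 0 0 0 0 0 -1;0 4 0 0 0 0 -1;0 6 0 0 0 0 -1;0 8 0 0 0 0 -1;0 8 0 0 0 0 -1;0 8 0 0 0 0 -1;0 8 0 0 0 0 -1;0 6 0 0 0 0 -1"}}

```text
clock: 8.13
eef_pos: [0.5847, -0.0742, 0.0317]
tcp_rot: [-179.9, 0.2, 3.1]
wrist_force: [-7.4, 4.6, 1.4]
width: 0.0003
gripper_force: 3.4
```

>>> {"api": "carry_out", "payload": {"plan": "0 4 0 0 0 0 -1;0 6 0 0 0 0 -1;0 7 0 0 0 0 -1;0 7 0 0 0 0 -1;0 7 0 0 0 0 -1;0 7 0 0 0 0 -1;0 5 0 0 0 0 -1;0 2 0 0 0 0 -1"}}

```text
clock: 8.8
eef_pos: [0.587, -0.1191, 0.0316]
tcp_rot: [-179.9, 0.2, 3.1]
wrist_force: [-7.6, 5.2, 0.8]
width: 0.0
gripper_force: 3.8
```

```bash
python3 l2.py w6; python3 - <<'E'
from fit import *;import pickle
c=pickle.load(open("c.pkl","rb"))
overlay(c,np.array([.5575,-.0285]),.055,tr((.5575,-.0285),.055,[(.016,-.110)],0)[0][:2].tolist()+[.055],"pics/ov6.png")
E
```

```text
[ 0.58700974 -0.11923509  0.03163175] 3.117312763618589 8.85 [-7.68755191  0.53709747  1.04648922]
```

View pics/w6.png

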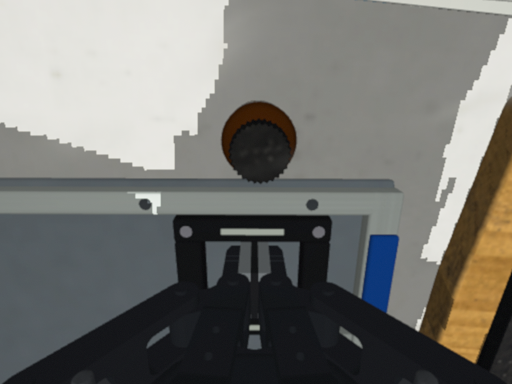

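The insert (px 176–330) is inside the pocket mouth and flat on the rail. Its end is about 17 mm short of the stop (px ~366), the blue tile is at (380, 270), and the bottle is clear at (258, 140). Sliding on, slowing at the stop.

>>> {"api": "carry_out", "payload": {"plan": "0 4 0 0 0 0 -1;0 4 0 0 0 0 -1;0 4 0 0 0 0 -1;0 2 0 0 0 0 -1;0 2 0 0 0 0 -1;0 1.5 0 0 0 0 -1;0 1.5 0 0 0 0 -1;0 0 0 0 0 0 -1"}}

```text
clock: 9.52
eef_pos: [0.5879, -0.1376, 0.0315]
tcp_rot: [-179.9, 0.2, 3.1]
wrist_force: [-8.6, 4.1, 0.9]
width: 0.0001
gripper_force: 4.2
```

```bash
cat > edge.py <<'E'
import pickle; from h import *
c=pickle.load(open("c.pkl","rb")); g=c["image"].max(2).astype(int)
# insert end edge and stop along a band of rows through the insert's rail-side bar
for r in (222,240,255): 
    row=g[r,150:420]; d=np.where(np.abs(np.diff(row))>25)[0]+150; print(r,d)
for x in (185,260,310):
    col=g[170:240,x]; print("col",x,np.where(np.abs(np.diff(col))>25)[0]+170)
E
python3 l2.py w7; python3 edge.py
```

```text
[ 0.58794957 -0.13763746  0.03155201] 3.144365664887975 9.5667 [-7.73763602  3.25478222  1.52355021]
222 [171 172 330 331]
240 [173 174 328 329 415]
255 [174 175 204 205 225 238 250 257 269 282 297 298 327 328 410]
col 185 [178 213 214 225 236 237]
col 260 [213 214 215 227 228 229 234 235]
col 310 [178 214 215]
```

>>> {"api": "carry_out", "payload": {"plan": "0 1.5 0 0 0 0 -1;0 1.5 0 0 0 0 -1;0 1 0 0 0 0 -1;0 1 0 0 0 0 -1;0 0 0 0 0 0 -1;0 0 0 0 0 0 -1;0 0 0 0 0 0 -1;0 0 0 0 0 0 -1"}}

```text
clock: 10.23
eef_pos: [0.5882, -0.1426, 0.0314]
tcp_rot: [-179.9, 0.2, 3.1]
wrist_force: [-7.3, 3.2, 0.3]
width: -0.0
gripper_force: 3.7
```

```bash
python3 l2.py w8; python3 edge.py
```

```text
[ 0.58819027 -0.14255953  0.03139802] 3.1475889851002754 10.2833 [-7.58878961  3.78406695 -0.04439711]
222 [162 320 321 322 413]
240 [164 318 319 406 407]
255 [165 196 225 238 250 257 269 282 289 290 318 401]
col 185 [182 213 214 215]
col 260 [198 199 209 214 215 227 228 229 234 235]
col 310 [178 214 215 225 226 236 237]
```

The insert has stopped moving, so it is at the end stop and the tips now slip in the window. I'll continue until they bear on the end wall and seat it.

>>> {"api": "carry_out", "payload": {"plan": "0 1.5 0 0 0 0 -1;0 1.5 0 0 0 0 -1;0 1 0 0 0 0 -1;0 1 0 0 0 0 -1;0 0 0 0 0 0 -1;0 0 0 0 0 0 -1;0 0 0 0 0 0 -1;0 0 0 0 0 0 -1"}}

```text
clock: 10.95
eef_pos: [0.5884, -0.1476, 0.0313]
tcp_rot: [-179.9, 0.2, 3.1]
wrist_force: [-7.2, 3.8, -1.2]
width: -0.0
gripper_force: 3.7
```

>>> {"api": "carry_out", "payload": {"plan": "0 1.5 0 0 0 0 -1;0 1.5 0 0 0 0 -1;0 1 0 0 0 0 -1;0 1 0 0 0 0 -1;0 0 0 0 0 0 -1;0 0 0 0 0 0 -1;0 0 0 0 0 0 -1;0 0 0 0 0 0 -1"}}

```text
clock: 11.62
eef_pos: [0.5885, -0.1493, 0.0312]
tcp_rot: [-179.7, 0.3, 3.2]
wrist_force: [-9.1, 28.3, 3.8]
width: -0.0002
gripper_force: 17.3
```

```bash
python3 l2.py w9; python3 edge.py
```

```text
[ 0.58854569 -0.14933018  0.03122863] 3.206685432785849 11.6667 [-9.37303874 28.53094598  4.47045072]
222 [306 307 308 401]
240 [150 305 306 395]
255 [151 152 183 184 225 250 257 269 304 305 390]
col 185 [213 214]
col 260 [178 214 215]
col 310 [178]
```

Seated: 28 N against the stop and 9 N against the rail. I'll unload both contacts diagonally, then lift out slowly at first.

>>> {"api": "carry_out", "payload": {"plan": "-0.8 -2.4 0 0 0 0 -1;-1.5 -1.5 0 0 0 0 -1;-3 -3 0 0 0 0 -1;-4 -4 0 0 0 0 -1;0 0 0 0 0 0 -1;0 0 0 0 0 0 -1;0 0 -5 0 0 0 -1;0 0 -10 0 0 0 -1"}}

```text
clock: 12.33
eef_pos: [0.5797, -0.1428, 0.0469]
tcp_rot: [-180.0, 0.1, 3.1]
wrist_force: [-0.0, -0.4, 0.6]
width: -0.0
gripper_force: 0.0
```

>>> {"api": "carry_out", "payload": {"plan": "0 0 -20 0 0 0 -1;0 0 -30 0 0 0 -1;-20 0 -30 0 0 0 -1;-30 0 -30 0 0 0 -1;-30 0 -20 0 0 0 -1;0 0 0 0 0 0 -1;0 0 0 0 0 0 -1;0 0 0 0 0 0 -1"}}

```text
clock: 13.0
eef_pos: [0.5012, -0.1472, 0.1771]
tcp_rot: [180.0, -0.0, 3.1]
wrist_force: [0.2, 0.2, -0.1]
width: -0.0
gripper_force: 0.0
```

```bash
python3 l2.py w10; python3 - <<'E'
from fit import *;import pickle
c=pickle.load(open("c.pkl","rb"));o=np.array([.5575,-.0285])
i=tr(o,.055,[(.016,-.11)],0)[0]
try: print(insert_pose(c,i[:2]))
except Exception as e: print(e)
p=proj(c,[[*i[:2],.015]])[0]; x0,y0=np.clip(p-[110,90],0,[292,204]).astype(int)
cv2.imwrite("pics/z10.png",cv2.resize(c["image"][y0:y0+180,x0:x0+220,::-1],None,fx=3.3,fy=3.3,interpolation=cv2.INTER_CUBIC))
for k in("eraser","forceps"):
    print(k,[ray(c,np.array(q["location"])*[512,384],0).round(3)[:2] for q in spot_point(c,k)[:1]])
E
```

```text
[ 0.50116032 -0.14704889  0.17644032] 3.141038970723205 13.05 [ 0.48769878 -0.68163044 -0.97853684]
(((578.0650634765625, -137.67042541503906), (66.76487731933594, 74.50338745117188), 2.4714338779449463), array([ 206,   57,   86,   81, 2609], dtype=int32))
eraser [array([ 0.442, -0.093])]
forceps [array([0.439, 0.048])]
```

View pics/z10.png

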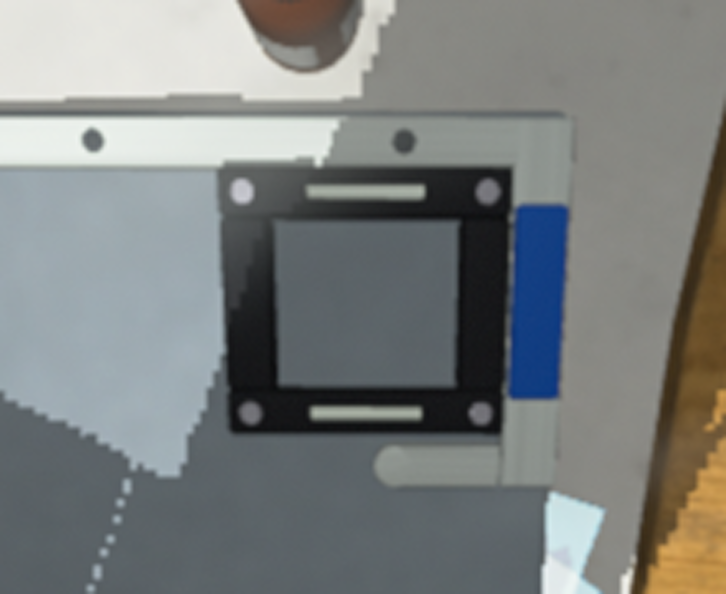

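The insert sits square in the blue-end corner, touching the rail along its top edge (y≈165) and the stop along its right edge (x≈510). The eraser and forceps haven't moved, and the hand is clear. Handing in.

```bash
python3 -c "
from plant import *
print(close_job())"
```

```text
the job is handed in; nothing more can be done
None
```

The black insert is parked square against both the rail and the end stop in the blue-tile pocket, the hand is clear, and I handed the job in at about 13 s; no verdict came back.

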